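# Refit the pointer knob on the inspection turntable and hold it pressed

### The arm

A 7-joint arm with a two-finger parallel gripper is mounted at the origin on the work surface. World frame = base frame: x ahead of the robot, y to its left, z up, the work surface at z = 0. Lengths are in m, angles in rad, forces in N, time in s.
With the tool pointing down it reaches from about 0.4 to 0.85 m from the base axis. Payload 4.5 kg.
Tool frame: the origin (TCP) lies at the very end of the fingers, on their centre line; the grasp point (between the pads) lies 19 mm behind it (r.pinch_z is the distance from the TCP to the grasp point, in m); z points along the fingers, y is the line along which they close (so a half turn about z gives the same grasp; the last joint's range is limited). The gripper opens to 88 mm and grips with 3 to 60 N. Pads are 18 mm wide; open, the fingers measure 123 mm over their backs; the gripper's body (75 mm by 187 mm) begins 45 mm behind the grasp point.
Start: joints at [-1.202, 0.689, -0.195, 1.565, 0.157, 0.902, -0.215], TCP at [0.205, 0.59, 0.239] pointing down, gripper open.
Joint ranges: [-3.01, 3.01], [-0.46, 2.08], [-1.47, 1.51], [0.13, 2.56], [-1, 4.14], [0.04, 2.09], [-2.66, 2.66]. Speed limits (rad/s): [2.57, 2.57, 3.14, 3.14, 3.14, 3.14, 3.14].

### API

Orientations are given as a unit quaternion [x, y, z, w].
In Python, from plant import r, cams gives the robot as it stands.
- The arm moves only by the shell command python3 -m pendant 'ROWS' [FORCE]. ROWS is JSON, a list of rows, each a list of 3 entries, a list of its own where there are three numbers: the closure, from -1 (fully open) to 1 (shut), then the shift along the tool's x, y, z in mm, then the turn, a rotation vector about the tool's x, y, z in degrees. A call has 1 to 8 rows; each row shifts and turns the commanded pose from where the row before left it, along the tool's axes as they then stand; what a row does not reach is not made up. A row lasts 1/8 s, in which the tool goes at most 62.5 mm and 10.7 degrees, less where a joint would pass 70% of its speed; a pose out of reach is approached as far as the arm can. A call with a gripper value outside its range is refused whole. The fingers move at their own pace and stop on an object; FORCE is the grip in N (left out, the last holds). Time passes only in rows, so rows that do not move let the fingers close. It gives the time, the measured TCP pose, the force, the opening and the grip force at its end, in the units of the state.
- r.get_state(): the state, without advancing time (a new reading comes with each control period).
- cams.snapshot(name): name is "scene" or "top" or "wrist"; returns a dict with "img" (420x560x3 uint8, red, green, blue), "camera_matrix" (3x3 intrinsics, pixels), "camera_from_world" (4x4, takes a point from world to camera coordinates); the wrist camera has in their place "tool_from_camera" (4x4, takes a point from camera to tool coordinates, whose origin is the TCP and whose axes are the flange's). Camera axes: x right, y up, looking along -z (the intrinsics and any distortion apply to the point x, -y, -z); pixel columns grow to the right and rows downward; lengths in m; the calibration is good to about 2 mm. A picture is of the moment at which its call begins: read the wrist's pose just before it. There is no depth.
- r.finish_job(): hands the job in; it is judged then, once.
The state is a dict: "clock": time; "q": joint angles; "qd": joint speeds; "joint_torque": joint torques, N m; "tool_pos": TCP position; "eef_rot": TCP orientation; "contact_force": force on the tool from outside, world axes, zero at the start; "moment": the same for the moment, N m; "opening": opening from 0.0 (shut) to 1.0 (fully open); "finger_force": force on a finger pad.
Only numpy, scipy, OpenCV 4.12 (cv2) and the standard library are available. Lean on these libraries where they do the work, as an engineer would, in place of code of your own. Each camera call takes 0.05 s, during which the arm holds its last target. There are 200 camera calls.

### The job

Pull the pointer knob up off the clip rail, out of its sprung catch, turn it so that the flat in its bore matches the flat of the bare shaft on the turntable's control box, and push it fully home on that shaft. Then press knob and shaft down together against the shaft's spring, as far as they go, and finish while still holding the knob pressed down: do not let go of it. Leave the other two knobs on the rail and the drinking glasses where they are.

Things in the scene. Friction and masses are not known exactly. Their poses are not given: they have to be found in the camera images.
- knob_grip (a point): Loose black pointer knob, ~160 g: bell skirt (44 mm across at the foot, 28 mm at its top, 20 mm high), on it an upright grip bar 14 mm thick, 30 mm high, square at one end (21 mm behind the axis), pointed at the other (30 mm ahead; taper starts at 17). Point: on the axis, bar's mid-height, 35 mm above the underside. x along the bar to the pointed end, y across the bar's flat sides, z up.
- knob_bore (a point): Same knob and axes: closed end of the D-shaped bore in its underside, on the axis, 16 mm above the underside, 19 mm below knob_grip. Bore 20 mm across, round mouth bevelled 2 mm (flat: sharp), its flat on the pointer's side (3.2 mm from the axis towards +x). The knob starts upright in one of the rail's three places, point roughly away from the robot.
- rail: Fixed clip rail: low block, aluminium top 110 x 290 mm, 40 mm above the work surface. Origin on the work surface under the middle place; y along the rail, x away from the robot, z up; places at y = -90, 0, +90 mm, x = 0. Each knob stands between three 7 mm high pins with 2 mm play.
- rail_top (a point): Middle place of the rail, on its top face; axes as the rail. At the +x side of each place a white sprung catch, reaching 18 mm above the top face, leans over the knob's skirt. A knob comes out straight up: the catch gives way at a pull of about 3 to 10 N over the first 12 mm and is clear after 20 mm.
- shaft_tip (a point): Centre of the top end of the bare upright steel D-shaft, 18 mm in diameter, one flat 2 mm from its axis (nearly a half-round), standing 28 mm out of the control box, round edge bevelled 1.5 mm. z up, x points out of the flat. The knob fits only with its x (pointer) along this x (freely within 0.12 rad). Fully home, knob_bore lies on this point and knob_grip 19 mm above it. The point moves down when the shaft is pressed.
- machine: Fixed inspection turntable. Origin on the work surface under the shaft; x away from the robot, z up. Control box 140 x 150 mm, centred on the shaft, top face 60 mm above the work surface; the 210 mm platter, 48 mm high, stands 205 mm behind at +x. The shaft turns in it only stiffly (0.25 N m), up to 0.7 rad either way.
- shaft (a joint): How far the shaft is pressed down, in m: 0 when free, 0.008 at the stop. Its return spring takes about 4 N to start and 10 N at the stop; it springs back when not held.
- round_knob_c (a point): Another knob on the rail, to be left there: same skirt, with a round fluted grip 38 mm across, 45 mm high in all. Point on its axis, 22 mm above its underside.
- ball_knob_c (a point): Another knob on the rail, to be left there: same skirt, with a 30 mm ball on top, 55 mm high in all. Point on its axis, 28 mm above its underside.
- tumbler_a_c (a point): A drinking glass, to be left alone, 68 mm across, 95 mm high, on the turntable's platter (its top 48 mm up), near its middle. Point at its centre, half-way up.
- tumbler_b_c (a point): A drinking glass, to be left alone, 68 mm across, 95 mm high, on the table beyond the rail. Point at its centre, half-way up.
- tumbler_c_c (a point): A drinking glass, to be left alone, 68 mm across, 95 mm high, on the table beyond the rail, farther right. Point at its centre, half-way up.
- tumbler_d_c (a point): A drinking glass, to be left alone, 60 mm across, 75 mm high, on the table to the left of the control box. Point at its centre, half-way up.
Not all that is in view belongs to the job. What is shaped like the part that bears knob_grip but orange is not meant.

How it is judged:
On the way, in this order (a step that is already met when the one before it is completed fails the run):
1. the pointer knob has been pulled out of its catch and lifted clear of the rail in the gripper (z of knob_grip in the frame of rail above 0.105 m and contact force between the fingers and knob above 0.5 N), for 0.1 s.
2. the knob sits fully home on the D-shaft, pointer over the flat (horizontal distance between knob_grip and shaft_tip below 0.004 m and z of knob_grip in the frame of shaft_tip between 0.015 and 0.022 m and angle between the x axis of knob_grip and the x axis of shaft_tip, either way round below 0.35 rad and angle between knob_grip's own z axis and vertical below 0.12 rad), for 0.2 s.
At the end, for the whole second after the job is handed in: The pointer knob is fully home on the D-shaft (within 3 mm of full depth, axes within 4 mm, upright within 7 degrees, pointer along the flat's direction within 20 degrees), the shaft is held pressed down more than 5 mm of its 8 mm, and the fingers are still on the knob with more than 2 N (all of step 2 and value of joint shaft above 0.005 m and contact force between the fingers and knob above 2 N); the arm keeps its last pose, push and grip.
It fails at once if another knob was pulled off or shifted by more than 25 mm (distance of any of round_knob_c, ball_knob_c from where it was at the start of the episode above 0.025 m).
It fails at once if a drinking glass was pushed more than 50 mm or knocked over (distance of any of tumbler_a_c, tumbler_b_c, tumbler_c_c, tumbler_d_c from where it was at the start of the episode above 0.05 m or angle between any of tumbler_a_c, tumbler_b_c, tumbler_c_c, tumbler_d_c's own z axis and vertical above 0.6 rad).
It also fails if it takes over 42 s, if anything falls off the work surface, if the arm or the gripper's body presses on something with over 40 N, if the wrist force passes 120 N, or if a joint passes its speed limit or range.

## Working session

There is one attempt and no reset: what is moved stays moved. The work goes in short steps, Python scripts to look and compute and a shell command to move; the robot and the scene stay as the last step left them, time stands still between calls to the robot, and variables do not carry over. Pictures are saved under pics/ and viewed, at most 10 in all, crops included, and the job is handed in when it is done.

```bash
mkdir -p pics; ls; python3 - <<'E'
from plant import r,cams
import cv2,numpy as np
s=r.get_state();print(s)
a={}
for n in ("scene","top"):
    d=cams.snapshot(n);print(n,{k:np.round(v,4).tolist() for k,v in d.items() if k!="img" and hasattr(v,'__len__')})
    np.savez(f"pics/{n}0.npz",**d)
    cv2.imwrite(f"pics/{n}0.png",d["img"][:,:,::-1])
E
```

```text
pics
{'clock': 0.0, 'q': array([-1.20221598,  0.6900086 , -0.1944977 ,  1.56635868,  0.15732341,
        0.90250401, -0.21507114]), 'qd': array([-6.48409710e-04, -3.34414659e-05, -5.84488386e-04,  9.56409920e-04,
       -2.71191429e-04, -1.65437151e-03, -5.63734699e-04]), 'joint_torque': array([-1.43026182e-04, -5.27558005e+01, -1.26655351e+00, -1.53423232e+01,
       -5.25395956e-02,  6.66994791e-03,  1.64593866e-04]), 'tool_pos': array([0.20520092, 0.5896704 , 0.23789037]), 'eef_rot': array([ 1.66551799e-01,  9.86032256e-01, -9.39595649e-04, -7.54990324e-05]), 'contact_force': array([-0.30264529,  0.15379599,  0.48384401]), 'moment': array([0.03041727, 0.0095976 , 0.03605241]), 'finger_force': 0.0, 'opening': 0.9991003367087368}
scene {'camera_matrix': [[432.5063, 0.0, 281.7946], [0.0, 432.5063, 209.699], [0.0, 0.0, 1.0]], 'camera_from_world': [[0.543, 0.8395, -0.0195, -0.3666], [-0.4217, 0.2926, 0.8582, 0.163], [0.7262, -0.4578, 0.5129, -1.4133], [0.0, 0.0, 0.0, 1.0]]}
top {'camera_matrix': [[387.2082, 0.0, 277.5159], [0.0, 387.2082, 208.6648], [0.0, 0.0, 1.0]], 'camera_from_world': [[-0.0287, -0.9996, 0.0068, 0.0391], [0.9969, -0.0281, 0.0739, -0.6126], [-0.0737, 0.0089, 0.9972, -0.9894], [0.0, 0.0, 0.0, 1.0]]}
```

View pics/scene0.png

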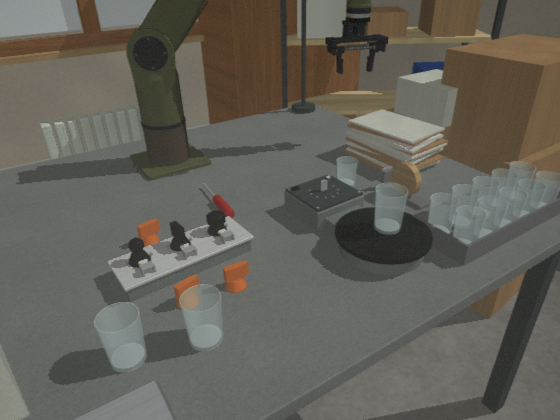

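View pics/top0.png

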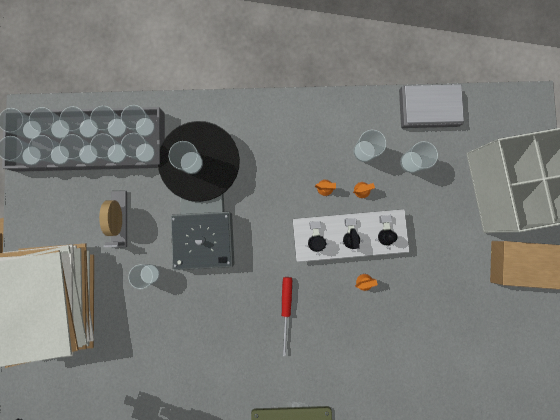

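The top view shows three knobs on the rail: round at (317,243), a barred one at (351,240), ball at (388,237). There are orange decoys at (325,187), (363,190) and (365,282). The black barred knob in the middle place fits the description. The shaft is on the box near (199,241). I'll confirm with an enlarged crop.

```bash
cat > h.py <<'E'
import numpy as np,cv2
def load(n): return dict(np.load(f"pics/{n}.npz"))
def ray(d,u,v,T=None):
    K=d["camera_matrix"]; p=np.linalg.solve(K,[u,v,1.]); c=np.array([p[0],-p[1],-1.])
    M=np.linalg.inv(d["camera_from_world"]) if T is None else T
    return M[:3,3], M[:3,:3]@c
def onz(d,u,v,z,T=None):
    o,k=ray(d,u,v,T); return o+k*(z-o[2])/k[2]
def proj(d,P,T=None):
    M=d["camera_from_world"] if T is None else np.linalg.inv(T)
    c=M[:3,:3]@np.array(P)+M[:3,3]; q=d["camera_matrix"]@[c[0],-c[1],-c[2]]; return q[:2]/q[2]
def wristT(d,s):
    from scipy.spatial.transform import Rotation as R
    T=np.eye(4);T[:3,:3]=R.from_quat(s["eef_rot"]).as_matrix();T[:3,3]=s["tool_pos"]
    return T@d["tool_from_camera"]
E
python3 - <<'E'
from h import *
t=load("top0");s=load("scene0")
for n,z,pts in(("rail",.04,[(293,218),(405,211),(410,253),(298,261)]),("box",.06,[(172,213),(231,212),(232,267),(173,269)])):
    P=np.array([onz(t,*p,z) for p in pts]);print(n,P.round(3).tolist(),P.mean(0).round(4))
for p,z in(((351,240),.08),((317,243),.08),((388,237),.08),((199,241),.088)): print(p,onz(t,*p,z).round(4))
# the shaft seen in scene
print(onz(s,323,180,.088).round(4))
a=cv2.resize(t["img"][200:270,285:415],None,fx=6,fy=6,interpolation=3)[:, :780]
b=cv2.resize(t["img"][210:272,168:236],None,fx=5,fy=5,interpolation=3)
c=cv2.resize(s["img"][170:215,280:370],None,fx=4.8,fy=4.8,interpolation=3)
a=cv2.resize(a,(520,280));im=np.zeros((600,800,3),np.uint8)
im[:280,:520]=a;im[285:595,:340]=b;im[285:285+c.shape[0],350:350+c.shape[1]]=c
cv2.imwrite("pics/crop0.png",im[:,:,::-1])
E
```

```text
rail [[0.587, -0.017, 0.04], [0.597, -0.306, 0.04], [0.489, -0.313, 0.04], [0.477, -0.026, 0.04]] [ 0.5376 -0.1656  0.04  ]
box [[0.607, 0.287, 0.06], [0.606, 0.139, 0.06], [0.468, 0.139, 0.06], [0.468, 0.286, 0.06]] [0.5373 0.2128 0.06  ]
(351, 240) [ 0.5271 -0.1558  0.08  ]
(317, 243) [ 0.5221 -0.0721  0.08  ]
(388, 237) [ 0.5318 -0.247   0.08  ]
(199, 241) [0.5353 0.2149 0.088 ]
[0.5382 0.2126 0.088 ]
```

View pics/crop0.png

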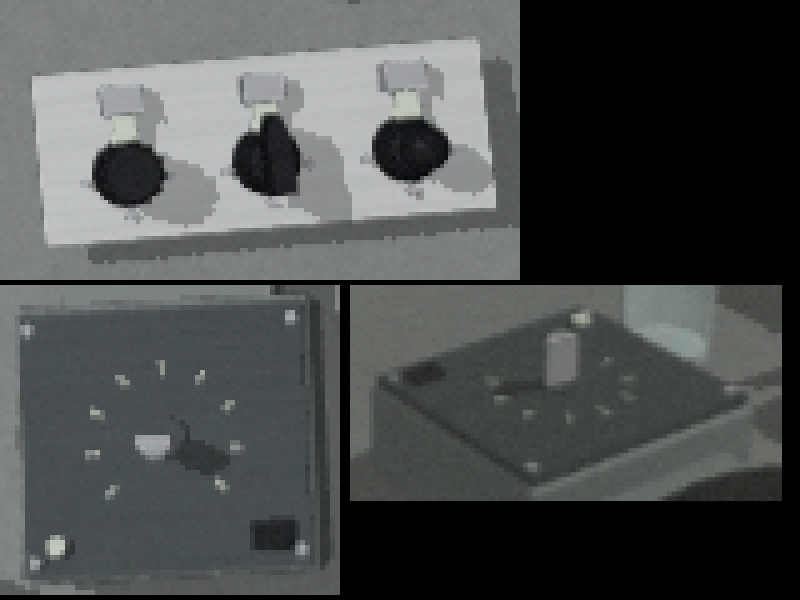

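The crop confirms it. The middle place (351,240) holds the black bar knob with its point away from the robot. The D-shaft at top px (198,241) has its flat facing away (+x). I'll go over the shaft first for a close look.

```bash
python3 -m pendant '[[-1,[-52,-29,0],[0,0,0]],[-1,[-52,-29,0],[0,0,0]],[-1,[-52,-29,0],[0,0,0]],[-1,[-52,-29,0],[0,0,0]],[-1,[-52,-29,0],[0,0,-7]],[-1,[-52,-29,0],[0,0,-7]],[-1,[-45,-20,0],[0,0,-7]],[-1,[0,0,0],[0,0,0]]]'
python3 - <<'E'
from plant import r,cams
from h import *
s=r.get_state();print(s["tool_pos"],s["eef_rot"])
d=cams.snapshot("wrist");T=wristT(d,s);np.savez("pics/w1.npz",T=T,**d)
print(d["tool_from_camera"].round(3).tolist(),d["camera_matrix"][0,0])
print(proj(d,[.536,.215,.088],T))
cv2.imwrite("pics/w1.png",d["img"][:,:,::-1])
E
```

```text
clock: 1.1
tool_pos: [0.495, 0.3001, 0.2379]
eef_rot: [-0.012, 1.0, -0.001, 0.001]
contact_force: [-1.4, 1.1, -0.8]
opening: 1.001
finger_force: 0.0
[0.49504602 0.30011924 0.23791894] [-1.15655368e-02  9.99932252e-01 -1.13638627e-03  6.61755723e-04]
[[0.0, 0.964, 0.266, 0.069], [1.0, -0.0, -0.001, 0.0], [-0.0, 0.266, -0.964, -0.146], [0.0, 0.0, 0.0, 1.0]] 330.48307908900284
[190.7075793  231.33329245]
```

View pics/w1.png

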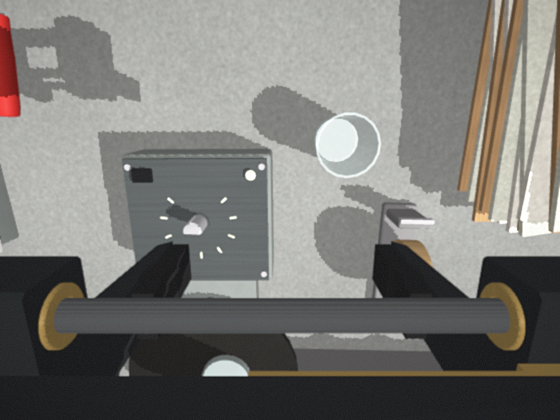

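The wrist view shows the shaft at about (196,224) on the box. The glass to its left is at (348,145). I'll centre on the shaft and go lower for a precise measurement.

```bash
python3 -m pendant '[[-1,[0,-43,20],[0,0,0]],[-1,[0,-43,20],[0,0,0]],[-1,[0,0,0],[0,0,0]],[-1,[0,0,0],[0,0,0]]]'
python3 - <<'E'
from plant import r,cams
from h import *
s=r.get_state();print(s["tool_pos"],s["eef_rot"])
d=cams.snapshot("wrist");T=wristT(d,s);np.savez("pics/w2.npz",T=T,**d)
u,v=proj(d,[.536,.215,.088],T).astype(int);print(u,v)
u0,v0=u-75,v-55
im=d["img"][v0:v0+110,u0:u0+150];print(u0,v0)
cv2.imwrite("pics/w2.png",cv2.resize(im,None,fx=5,fy=5,interpolation=3)[:,:,::-1])
E
```

```text
clock: 1.65
tool_pos: [0.493, 0.2209, 0.1991]
eef_rot: [-0.017, 1.0, 0.001, 0.0]
contact_force: [0.5, 0.5, 0.6]
opening: 0.999
finger_force: 0.0
[0.49295684 0.22091383 0.19906469] [-1.69633911e-02  9.99855660e-01  9.49861039e-04  1.79782239e-05]
271 251
196 196
```

View pics/w2.png

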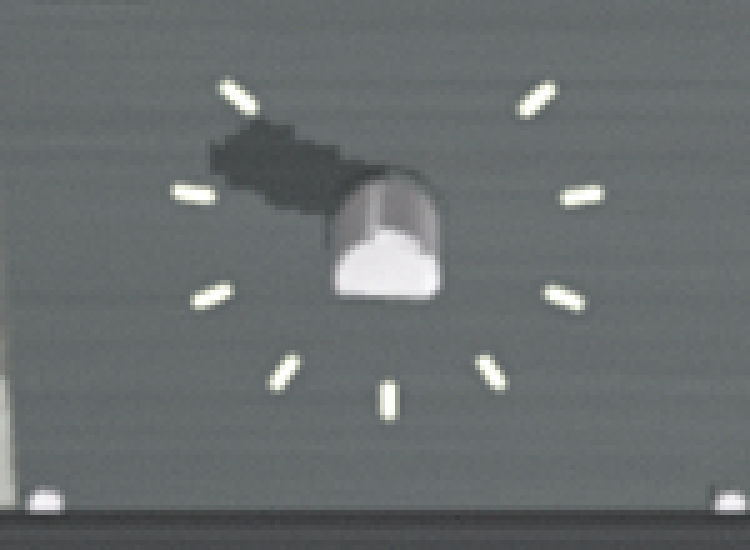

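The close view shows the D-shaft's top face: flat edge from (263,255) to (284,255), apex at about (273,242), full-image pixels. Now compute its pose.

```bash
python3 - <<'E'
from h import *
d=load("w2");T=d["T"]
im=d["img"];g=im.min(2).astype(int)
sub=np.zeros_like(g,np.uint8);sub[238:262,258:290]=255
m=((g>200)*sub).astype(np.uint8)
n,l,st,c=cv2.connectedComponentsWithStats((m>0).astype(np.uint8));k=1+np.argmax(st[1:,4]);print(st[k])
ys,xs=np.where(l==k)
cols=[(x,ys[xs==x].max()) for x in range(xs.min()+2,xs.max()-1)];print(cols)
P=np.array([onz(d,x+0.5,y+1.,.088,T) for x,y in cols])
f=np.polyfit(P[:,1],P[:,0],1);print("flat x at mid",np.polyval(f,P[:,1].mean()),"slope",f[0])
A=onz(d,st[k][0],255,.088,T);B=onz(d,st[k][0]+st[k][2],255,.088,T);C=onz(d,273.5,st[k][1],.088,T)
print(A,B,"mid y",(A+B)[1]/2,"width",A[1]-B[1],"apex x",C[0])
# dial: white ticks on the box top, two symmetric pairs
for p in [(196+238/5,196+97/5),(196+537/5,196+97/5),(196+193/5,196+193/5),(196+582/5,196+195/5),(196+389/5,196+400/5),(196+45/5,196+500/5),(196+730/5,196+500/5)]: print(onz(d,*p,.06,T).round(4))
E
```

```text
[264 242  20  13 192]
[(266, np.int64(253)), (267, np.int64(254)), (268, np.int64(254)), (269, np.int64(254)), (270, np.int64(254)), (271, np.int64(254)), (272, np.int64(254)), (273, np.int64(254)), (274, np.int64(254)), (275, np.int64(254)), (276, np.int64(254)), (277, np.int64(254)), (278, np.int64(254)), (279, np.int64(254)), (280, np.int64(254)), (281, np.int64(254))]
flat x at mid 0.5387972857601075 slope -0.0093989662153343
[0.53913503 0.20859106 0.088     ] [0.53857345 0.22544106 0.088     ] mid y 0.21701605673349852 width -0.01684999996064035 apex x 0.5271429963212896
[0.5135 0.1883 0.06  ]
[0.5117 0.2423 0.06  ]
[0.5323 0.1801 0.06  ]
[0.5303 0.2515 0.06  ]
[0.573  0.2173 0.06  ]
[0.5965 0.1512 0.06  ]
[0.5922 0.284  0.06  ]
```

```bash
python3 -m pendant '[[-1,[2,-54,0],[0,0,0]],[-1,[2,-54,0],[0,0,0]],[-1,[2,-54,0],[0,0,0]],[-1,[2,-54,0],[0,0,0]],[-1,[2,-54,0],[0,0,0]],[-1,[2,-54,0],[0,0,0]],[-1,[0,-54,0],[0,0,0]],[-1,[0,0,0],[0,0,0]]]'
python3 -m pendant '[[-1,[0,0,0],[0,0,0]]]'
python3 - <<'E'
from plant import r,cams
from h import *
s=r.get_state()
d=cams.snapshot("wrist");T=wristT(d,s);np.savez("pics/w3.npz",T=T,**d)
u,v=proj(d,[.533,-.163,.08],T).astype(int);print(u,v)
u0,v0=u-100,v-75
im=d["img"][v0:v0+150,u0:u0+200];print(u0,v0)
cv2.imwrite("pics/w3.png",cv2.resize(im,None,fx=4,fy=4,interpolation=3)[:,:,::-1])
E
```

```text
clock: 2.7
tool_pos: [0.4943, -0.1634, 0.1989]
eef_rot: [-0.012, 1.0, -0.001, 0.001]
contact_force: [-0.1, 1.5, -0.9]
opening: 1.002
finger_force: 0.0
clock: 2.82
tool_pos: [0.4948, -0.1574, 0.1991]
eef_rot: [-0.017, 1.0, 0.001, 0.001]
contact_force: [0.8, 1.0, -0.1]
opening: 1.001
finger_force: 0.0
272 242
172 167
```

View pics/w3.png

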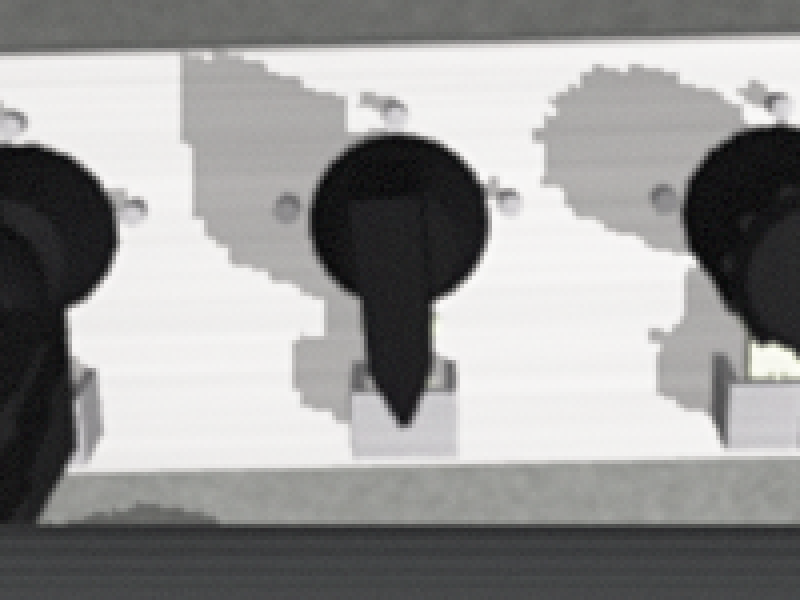

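The image shows the pointer knob: skirt from u=250 to 294, bar top running from its square end at (269.5,217) to its tip at (273,274). The pins are at (244,219) and (299,217).

```bash
python3 - <<'E'
from h import *
d=load("w3");T=d["T"]
f=lambda x,y,z:onz(d,172+x/4,167+y/4,z,T)
r1=f(352,200,.09);r2=f(427,200,.09);t=f(404,427,.09);rm=(r1+r2)/2
v=t-rm;L=np.linalg.norm(v);print(rm,t,"len",L,"width",np.linalg.norm(r1-r2),"yaw",np.arctan2(v[1],v[0]))
print("axis from bar",rm+v*21/51)
a=f(312,215,.04);b=f(489,215,.04);n=f(397,134,.04);print("skirt",a,b,(a+b)/2,"w",np.linalg.norm(a-b),"near edge",n)
p=f(288,208,.047);q=f(509,200,.047);print("pins",p,q,(p+q)/2,"yaw",np.arctan2(q[1]-p[1],q[0]-p[0])-np.pi/2)
E
```

```text
[ 0.50682803 -0.16600163  0.09      ] [ 0.55733058 -0.16167032  0.09      ] len 0.05068795158800455 width 0.015183922777740597 yaw 0.08555486984721866
axis from bar [ 0.5276232  -0.16421815  0.09      ]
skirt [ 0.52716023 -0.18598688  0.04      ] [ 0.52570638 -0.14302222  0.04      ] [ 0.5264333  -0.16450455  0.04      ] w 0.04298924226139665 near edge [ 0.50613065 -0.16588966  0.04      ]
pins [ 0.52328296 -0.19107775  0.047     ] [ 0.51952604 -0.13883803  0.047     ] [ 0.5214045  -0.16495789  0.047     ] yaw 0.07179331810139211
```

```bash
python3 -m pendant '[[-0.14,[-17,-4,20],[0,0,0]],[-0.14,[-16,-4,30],[0,0,-2.9]],[-0.14,[0,0,30],[0,0,0]],[-0.14,[0,0,0],[0,0,0]],[-0.14,[0,0,0],[0,0,0]]]' 40
python3 - <<'E'
from plant import r,cams
from h import *
s=r.get_state()
d=cams.snapshot("wrist");T=wristT(d,s);np.savez("pics/w4.npz",T=T,**d)
print(proj(d,[.5277,-.1643,.09],T),T[:3,3])
cv2.imwrite("pics/w4.png",d["img"][:,:,::-1])
E
```

```text
clock: 3.5
tool_pos: [0.5278, -0.165, 0.1197]
eef_rot: [-0.042, 0.999, 0.0, 0.001]
contact_force: [0.9, -0.4, 0.4]
opening: 0.567
finger_force: 0.0
[281.56564815 239.42434914] [ 0.45897737 -0.1703823   0.2659464 ]
```

View pics/w4.png

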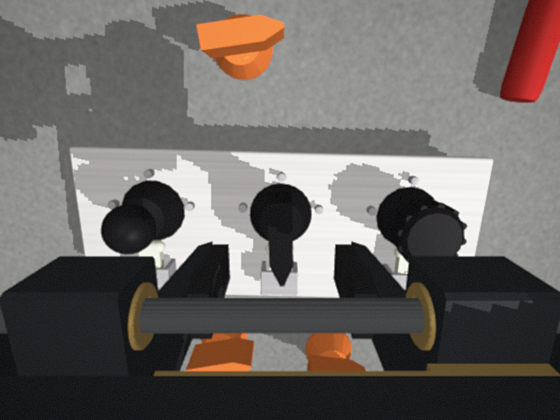

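The bar (281,240 to 282,285) is centred and aligned between the fingers (229 and 335). Next I descend and grip.

```bash
python3 -m pendant '[[-0.14,[0,1,25],[0,0,0]],[-0.14,[0,0,20],[0,0,0]],[-0.14,[0,0,10],[0,0,0]],[-0.14,[0,0,0],[0,0,0]],[1,[0,0,0],[0,0,0]],[1,[0,0,0],[0,0,0]],[1,[0,0,0],[0,0,0]],[1,[0,0,0],[0,0,0]]]' 40
```

```text
clock: 4.55
tool_pos: [0.527, -0.1655, 0.0639]
eef_rot: [-0.041, 0.999, -0.0, 0.0]
contact_force: [-0.4, 0.6, 0.4]
opening: 0.154
finger_force: 39.9
```

```bash
python3 -m pendant '[[1,[0,0,-6],[0,0,0]],[1,[0,0,-8],[0,0,0]],[1,[0,0,-12],[0,0,0]],[1,[0,0,-24],[0,0,0]],[1,[0,0,-30],[0,0,0]],[1,[0,0,-20],[0,0,0]],[1,[0,0,0],[0,0,0]],[1,[0,0,0],[0,0,0]]]' 45
python3 - <<'E'
from plant import r,cams
from h import *
s=r.get_state()
d=cams.snapshot("wrist");T=wristT(d,s);np.savez("pics/w5.npz",T=T,**d)
cv2.imwrite("pics/w5.png",d["img"][:,:,::-1])
E
```

```text
clock: 5.55
tool_pos: [0.5267, -0.1655, 0.1635]
eef_rot: [-0.041, 0.999, 0.0, -0.0]
contact_force: [-0.5, -0.4, -1.8]
opening: 0.151
finger_force: 44.9
```

View pics/w5.png

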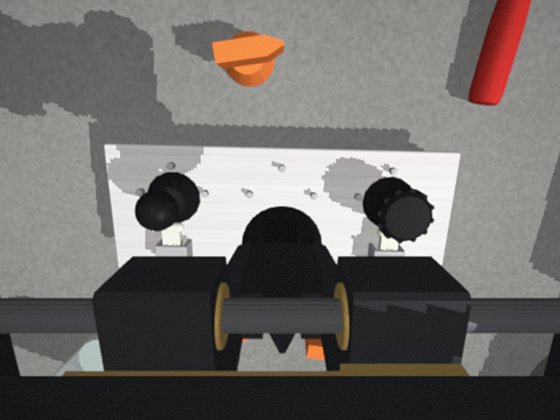

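The knob is held, with its skirt at u 243–321 and foot edge at v=206. The other two knobs are undisturbed at (165,200) and (400,208). I'll compute the knob's offset in the tool and the transport move.

```bash
python3 - <<'E'
from plant import r
from h import *
from scipy.spatial.transform import Rotation as R
d=load("w5");T=d["T"];s=r.get_state();p=s["tool_pos"];Rm=R.from_quat(s["eef_rot"]).as_matrix()
z=p[2]-.024
m=(d["img"].max(2)<60).astype(np.uint8)
for v in (225,232,240):
    row=np.where(m[v,225:340])[0]+225; print(v,row.min(),row.max())
v0=np.where(m[195:230,282])[0].min()+195;print(v0)
n=onz(d,282,v0,z,T);a=onz(d,243,240,z,T);b=onz(d,322,240,z,T)
print("near",Rm.T@(n-p),"a",Rm.T@(a-p),"b",Rm.T@(b-p))
for g in([.536,.2158],):
    dw=np.array([*g,p[2]])-p;print("delta tool mm",(Rm.T@dw*1000).round(1),"yaw tool y",np.arctan2(Rm[1,1],Rm[0,1])-np.pi/2)
E
```

```text
225 248 315
232 245 318
240 243 320
207
near [0.02045034 0.00074143 0.02401821] a [ 0.00152697 -0.02076513  0.0239946 ] b [0.00153318 0.02283267 0.02400879]
delta tool mm [-4.090e+01  3.791e+02  1.000e-01] yaw tool y 0.08244448558314921
```

```bash
python3 -m pendant '[[1,[-5.7,54.1,0],[0,0,0]],[1,[-5.7,54.1,0],[0,0,0]],[1,[-5.7,54.1,0],[0,0,0]],[1,[-5.7,54.1,0],[0,0,0]],[1,[-5.7,54.1,0],[0,0,0]],[1,[-5.7,54.1,0],[0,0,0]],[1,[-5.7,54.1,0],[0,0,0]],[1,[0,0,0],[0,0,3.5]]]'
python3 -m pendant '[[1,[0,0,0],[0,0,0]],[1,[0,0,15],[0,0,0]],[1,[0,0,15],[0,0,0]],[1,[0,0,0],[0,0,0]],[1,[0,0,0],[0,0,0]]]'
python3 - <<'E'
from plant import r,cams
from h import *
s=r.get_state();print(s["tool_pos"])
W=[]
d=cams.snapshot("wrist");T=wristT(d,s);np.savez("pics/w6.npz",T=T,**d)
c=cams.snapshot("scene");np.savez("pics/s6.npz",**c)
t=cams.snapshot("top")
im=np.zeros((600,800,3),np.uint8)
im[:300,:400]=cv2.resize(d["img"][140:320],(400,300))[:, :]
im[:300,400:]=cv2.resize(c["img"][120:210,270:390],(400,300),interpolation=3)
im[300:,:400]=cv2.resize(t["img"][190:280,150:270],(400,300),interpolation=3)
cv2.imwrite("pics/m6.png",im[:,:,::-1])
E
```

```text
clock: 6.6
tool_pos: [0.534, 0.2226, 0.163]
eef_rot: [-0.014, 1.0, 0.003, -0.0]
contact_force: [0.1, -1.1, -1.6]
opening: 0.155
finger_force: 44.9
clock: 7.22
tool_pos: [0.5355, 0.2151, 0.1335]
eef_rot: [-0.01, 1.0, 0.0, -0.0]
contact_force: [0.7, 0.9, -1.9]
opening: 0.155
finger_force: 44.9
[0.53554765 0.21505378 0.13353951]
```

View pics/m6.png

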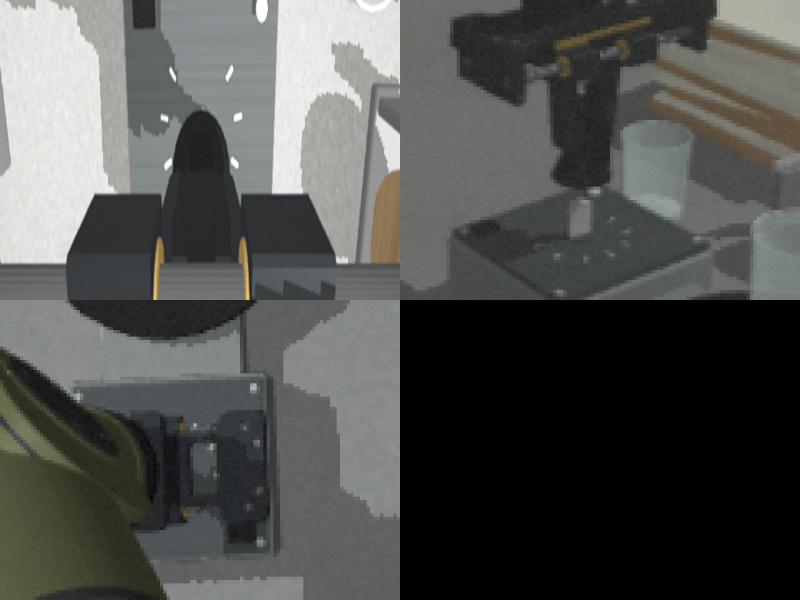

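The knob hangs straight above the shaft: in the scene crop the skirt foot is at (583,187) over the shaft top at (580,200), and the dial ticks are symmetric about it in the wrist view. I'll descend gently, watching the force.

```bash
python3 -m pendant '[[1,[0,0,10],[0,0,0]],[1,[0,0,8],[0,0,0]],[1,[0,0,4],[0,0,0]],[1,[0,0,3],[0,0,0]],[1,[0,0,0],[0,0,0]]]'; python3 -m pendant '[[1,[0,0,2],[0,0,0]],[1,[0,0,2],[0,0,0]],[1,[0,0,0],[0,0,0]]]'
```

```text
clock: 8.0
tool_pos: [0.5354, 0.2153, 0.1085]
eef_rot: [-0.011, 1.0, -0.0, -0.0]
contact_force: [-0.8, 0.5, -1.2]
opening: 0.154
finger_force: 44.9
clock: 8.38
tool_pos: [0.5354, 0.2152, 0.1046]
eef_rot: [-0.011, 1.0, -0.0, -0.0]
contact_force: [-0.6, 0.6, -1.4]
opening: 0.158
finger_force: 44.9
```

```bash
python3 -m pendant '[[1,[0,0,3],[0,0,0]],[1,[0,0,3],[0,0,0]],[1,[0,0,2],[0,0,0]],[1,[0,0,0],[0,0,0]]]'; python3 -m pendant '[[1,[0,0,1.5],[0,0,0]],[1,[0,0,0],[0,0,0]],[1,[0,0,0],[0,0,0]]]'
```

```text
clock: 8.88
tool_pos: [0.5354, 0.2152, 0.0965]
eef_rot: [-0.011, 1.0, -0.0, -0.0]
contact_force: [-0.0, -0.1, -1.7]
opening: 0.154
finger_force: 44.9
clock: 9.25
tool_pos: [0.5356, 0.2153, 0.0956]
eef_rot: [-0.011, 1.0, 0.0, 0.0]
contact_force: [-0.2, -0.1, 2.1]
opening: 0.154
finger_force: 44.9
```

Contact came exactly at the predicted home height. Now I press against the spring.

```bash
python3 -m pendant '[[1,[0,0,2],[0,0,0]],[1,[0,0,2],[0,0,0]],[1,[0,0,2],[0,0,0]],[1,[0,0,2],[0,0,0]],[1,[0,0,0],[0,0,0]],[1,[0,0,0],[0,0,0]]]'; python3 -m pendant '[[1,[0,0,1],[0,0,0]],[1,[0,0,1],[0,0,0]],[1,[0,0,0],[0,0,0]],[1,[0,0,0],[0,0,0]]]'
```

```text
clock: 10.0
tool_pos: [0.5357, 0.2154, 0.0878]
eef_rot: [-0.011, 1.0, 0.0, 0.0]
contact_force: [-2.6, -0.1, 8.2]
opening: 0.155
finger_force: 44.9
clock: 10.5
tool_pos: [0.5358, 0.2155, 0.0875]
eef_rot: [-0.011, 1.0, 0.0, 0.001]
contact_force: [-3.6, -2.3, 22.5]
opening: 0.153
finger_force: 44.9
```

```bash
python3 - <<'E'
from plant import r,cams
from h import *
c=cams.snapshot("scene");np.savez("pics/s7.npz",**c);d=cams.snapshot("wrist")
im=np.zeros((300,800,3),np.uint8)
im[:,:400]=cv2.resize(d["img"][140:320],(400,300));im[:,400:]=cv2.resize(c["img"][120:210,270:390],(400,300),interpolation=3)
cv2.imwrite("pics/m7.png",im[:,:,::-1]);s=r.get_state();print(s["contact_force"],s["tool_pos"],s["finger_force"])
E
```

```text
[-5.30391724 -2.50865876 21.84646191] [0.53577469 0.21543623 0.0875038 ] 44.924276769161224
```

View pics/m7.png

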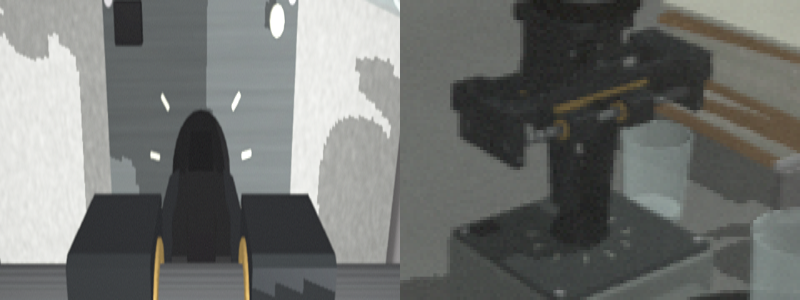

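The knob sits low on the box at crop (580,230) with the shaft hidden, still firmly gripped at an unchanged position in the fingers. The force shows the shaft at its stop, so I'm handing in.

```bash
python3 -c "
from plant import r
print(r.finish_job())"
```

```text
the job is handed in; nothing more can be done
None
```

I handed the job in at about 10.6 s with the pointer knob home on the D-shaft, pressed down to the stop and still gripped at 45 N; the other two knobs and the glasses were not touched, and the hand-in returned no verdict.

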